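# Set the groove of a butterfly setting board with a spacer strip

### The job

Set this butterfly setting board to the width of the wooden spacer strip: stand the strip upright on the cork floor of the groove, lengthwise between the two wing boards, at a place where the groove is already wide enough to take it without pushing the loose board aside, and let go of it. Then push the loose wing board (the one with the two thumbscrews) from its outer edge until it lies flush along the strip, with the strip pinched tight between both boards, and finish while still holding it pressed firmly there, so that I can tighten the screws. Leave the other things on the desk where they are.

Things in the scene. Friction and masses are not known exactly. Their poses are not given: they have to be found in the camera images.
- setting_board: whole adjustable setting board, pale wood, 320 mm long, fixed to the desk. Origin: on the desk, under the middle of the fixed wing board's groove edge; y along the groove, x across it from the fixed wing board (x -58 to 0 mm) to the loose one, z up. Cork groove floor: x -19 to 43, y -138 to 138, top at z 14. Wing boards: undersides z 22, tops z 36
- fixed_wing: fixed wing board without thumbscrews. Origin: middle of its groove side's lower edge, 22 mm above the desk; axes as setting_board; fills x -58 to 0, y -160 to 160, z 0 to 14 mm. Both wings rest on end bars (in setting_board: z 0 to 22, |y| 138 to 160, x -62 to 114); between these, under and beside the boards it is free but for the bottom plank (x -30 to 54, 10 mm high)
- moving_wing: loose wing board, with brass thumbscrews (20 mm across, 12 mm high) at its x 29, y +-146 mm. Origin: middle of its groove side's lower edge, 22 mm above the desk; fills its own x 0 to 58, y -160 to 160, z 0 to 14 mm. Its screws run in slots: it slides across the groove (1.5 N) and swings a little (0.06 N m), cannot lift or move lengthwise, stays where left
- groove (a joint): width of the groove at its middle (m): slide of the loose board along setting_board x, 0 would be the boards touching, at most 0.032
- swing (a joint): angle (rad) by which the loose board is askew, turned about z at the middle of the board, 0 is parallel to the fixed board, at most 0.12 either way. The groove width at a place y along the setting board is groove minus y times swing, so with positive swing it is wider towards negative y
- outer_edge (a point): middle of the loose board's outer edge face, 58 mm from its groove edge, 7 mm above its underside; its axes are those of moving_wing. This whole upright face can be pushed towards the groove; pushed well to one side of the strip the board swings askew, pushed opposite the strip it comes to lie flush
- screw_left (a point): top of the loose board's thumbscrew at the +y end, 47.5 mm above the desk
- screw_right (a point): top of the loose board's thumbscrew at the -y end, 47.5 mm above the desk
- strip: loose plain wooden spacer strip, a bar 16 mm thick (its x), 80 mm long (its y), 46 mm high (its z), about 40 g; starts standing on its long narrow edge on the desk. Origin: centre of its underside. Standing on the cork it rises 24 mm above the wing boards
- pin_jar: bystander: small capped glass jar, 46 mm across, 58 mm high, origin at the centre of its underside
- lens_cap: bystander: black round lens cap, 38 mm across, 14 mm high, origin at the centre of its underside
- unit_tray: bystander: open white specimen tray, 105 x 130 x 45 mm, origin at the centre of its underside
- offcut: bystander: flat wood offcut, 40 x 150 x 12 mm, lying flat, origin at the centre of its underside
Mind the look-alikes: they are no part of the job. What is meant by the strip is not blue or purple, and is the larger of those in its own colour.

How it is judged:
On the way:
1. the strip stands on the cork in the groove, let go, and neither end of the loose board has been shifted by more than 7 mm (z of strip in the frame of setting_board between 0.01 and 0.018 m and angle between strip's own z axis and vertical below 0.15 rad and x of strip in the frame of setting_board between 0.004 and 0.034 m and y of strip in the frame of setting_board between -0.12 and 0.12 m and contact force between the fingers and strip below 0.2 N and distance of each of screw_left, screw_right from where it was at the start of the episode below 0.007 m), for 0.2 s.
At the end, for the whole second after the job is handed in: strip upright (0.06 rad) on the cork (4 mm) between the boards, not touched by the robot; loose board parallel to the fixed one (0.025 rad), groove 16 mm +/- 1.5 mm; the push of the robot keeps the strip pinched with over 3 N against each board, still, through the last second (z of strip in the frame of setting_board between 0.01 and 0.018 m and angle between strip's own z axis and vertical below 0.06 rad and angle between the y axis of strip and the y axis of setting_board, either way round below 0.03 rad and angle between the y axis of moving_wing and the y axis of setting_board, either way round below 0.025 rad and value of joint groove between 0.0145 and 0.0175 m and y of strip in the frame of setting_board between -0.12 and 0.12 m and contact force between strip and moving_wing above 3 N and contact force between strip and fixed_wing above 3 N and contact force between any of the fingers, the arm and moving_wing above 3 N and contact force between each of the fingers, the arm and strip below 0.2 N and linear speed of strip below 0.02 m/s); the arm keeps its last pose, push and grip.
It fails at once if a bystander is moved by more than 30 mm (distance of any of pin_jar, lens_cap, unit_tray, offcut from where it was at the start of the episode above 0.03 m).
It also fails if it takes over 54 s, if anything falls off the work surface, if the arm or the gripper's body presses on something with over 40 N, if the wrist force passes 120 N, or if a joint passes its speed limit or range.

### The arm

A 6-joint arm with a two-finger parallel gripper is mounted at the origin on the work surface. World frame = base frame: x ahead of the robot, y to its left, z up, the work surface at z = 0. Lengths are in m, angles in rad, forces in N, time in s.
With the tool pointing down it reaches from about 0.325 to 0.775 m from the base axis. Payload 5.5 kg.
Tool frame: the origin (TCP) lies at the very end of the fingers, on their centre line; the grasp point (between the pads) lies bot.pinch_z behind it (bot.pinch_z is the distance from the TCP to the grasp point, in m); z points along the fingers, y is the direction in which the jaws open and shut (so a half turn about z gives the same grasp; the last joint's range is limited). The gripper opens to 85 mm and grips with 20 to 120 N. Pads are 22 mm wide; open, the fingers measure 114 mm over their backs; the gripper's body (76 mm by 85 mm) begins 54 mm behind the grasp point. The pads swing forward as they close: fully open they stand 13 mm farther back than shut.
Start: joints at [1.085, 0.091, 1.231, -0, 1.82, -0.057], TCP at [0.249, 0.546, 0.231] pointing down, gripper open.
Joint ranges: [-2.87, 2.87], [-0.86, 2.18], [0.17, 2.46], [-1.51, 4.65], [0.06, 2.69], [-2.65, 2.65]. Speed limits (rad/s): [2.57, 2.57, 3.01, 3.14, 3.14, 3.14].

### API

Orientations are given as a unit quaternion [x, y, z, w].
In Python, from plant import bot gives the robot as it stands.
- The arm moves only by the shell command python3 -m creep 'ROWS'. ROWS is JSON, one flat list of numbers, 5 for each row, row after row: the shift along the tool's x, y, z in m, then the turn about the tool's z in degrees, then the opening in per cent of the stroke, from 0 (shut) to 100 (fully open). In form: [tx, ty, tz, turn, hand, tx, ty, tz, turn, hand, ...]. A call has exactly 10 rows; each row shifts and turns the commanded pose from where the row before left it, along the tool's axes as they then stand; what a row does not reach is not made up. A row lasts 1/12 s, in which the tool goes at most 41.7 mm and 7.16 degrees, less where a joint would pass 70% of its speed; a pose out of reach is approached as far as the arm can. A call is refused whole if a number of a shift passes 0.0417 or a number of a turn 7.16, either way. A call with a gripper value outside its range is refused whole. The fingers move at their own pace and stop on an object; the grip force is fixed at half the most. Time passes only in rows, so rows that do not move let the fingers close, or fill a call up. It gives the time, the measured TCP pose, the force and the opening at its end, in the units of the state.
- bot.sense(): the state, without advancing time (a new reading comes with each control period).
- bot.snapshot(name): name is "side" or "top" or "wrist"; returns (picture, depth): 480x640x3 uint8, blue, green, red; 480x640 float32, m along the optical axis (not along the pixel's ray), 0 where there is no reading.
- bot.get_calibration(name): a dict with "intrinsics" (3x3 intrinsics, pixels), "k1" (the pictures are not rectified: a ray, as slopes to the right and down, at radius r is drawn at 1 + k1 r^2 times it, then the intrinsics apply), "pose" (4x4, takes a point from camera to world coordinates); the wrist camera has in their place "mount" (4x4, takes a point from camera to tool coordinates, whose origin is the TCP and whose axes are the flange's). Camera axes: x right, y up, looking along -z (the intrinsics and any distortion apply to the point x, -y, -z); pixel columns grow to the right and rows downward; lengths in m; the calibration is good to about 2 mm. A picture is of the moment at which its call begins: read the wrist's pose just before it. get_calibration takes no time and is no camera call.
- bot.sign_off(): hands the job in, once; it reports no verdict.
The state is a dict: "time": time; "joint_pos": joint angles; "dq": joint speeds; "joint_efforts": joint torques, N m; "tcp_pos": TCP position; "tool_rot": TCP orientation; "contact_force": force on the tool from outside, world axes, zero at the start; "wrist_torque": the same for the moment, N m; "opening": finger opening in m.
Only numpy, scipy, OpenCV 4.12 (cv2) and the standard library are available. Lean on these libraries where they do the work, as an engineer would, in place of code of your own. Each camera call takes 0.05 s, during which the arm holds its last target.

## Working session

There is one attempt and no reset: what is moved stays moved. The work goes in short steps, Python scripts to look and compute and a shell command to move; the robot and the scene stay as the last step left them, time stands still between calls to the robot, and variables do not carry over. Pictures are saved under pics/ and viewed, and the job is handed in when it is done.

```bash
ls; mkdir -p pics; cat > h.py <<'E'
import numpy as np, cv2
from plant import bot
from scipy.spatial.transform import Rotation as R
E
python3 - <<'E'
from h import *
s=bot.sense(); print(s, bot.pinch_z)
for n in("side","top","wrist"):
    p,d=bot.snapshot(n); cv2.imwrite(f"pics/{n}0.png",p); np.save(f"{n}0.npy",d); print(n,bot.get_calibration(n))
E
```

```text
pics
{'time': 0.0, 'joint_pos': array([ 1.08533942e+00,  9.18752185e-02,  1.23188167e+00, -8.38876442e-06,
        1.81981505e+00, -5.67001402e-02]), 'dq': array([ 0.00071689,  0.0003503 ,  0.00070758, -0.00093377, -0.00108246,
        0.00025735]), 'joint_efforts': array([-1.94034797e-04, -4.58746040e+01, -4.18011868e+01, -1.12178009e-04,
        1.19105962e-02,  1.85221455e-05]), 'tcp_pos': array([0.24931495, 0.54543497, 0.23014347]), 'tool_rot': array([ 2.12740986e-01,  9.77108128e-01, -9.54589179e-04, -2.61078926e-04]), 'contact_force': array([-0.03731052,  0.98876054, -0.27540514]), 'wrist_torque': array([ 0.03858546, -0.02472473, -0.05787822]), 'opening': 0.08556208732696138} 0.0187
side {'intrinsics': array([[441.0048207 ,   0.        , 320.92864841],
       [  0.        , 441.0048207 , 244.51912962],
       [  0.        ,   0.        ,   1.        ]]), 'k1': -0.07791707129382817, 'pose': array([[ 0.97886106,  0.13566411, -0.15305646,  0.41478176],
       [-0.20433374,  0.68114605, -0.70305603, -0.66238115],
       [ 0.00887434,  0.71946876,  0.6944681 ,  0.7437515 ],
       [
[... 368 characters left out ...]
8215,  0.01016033],
       [-0.01837924,  0.12628991,  0.9918231 ,  1.3902814 ],
       [ 0.        ,  0.        ,  0.        ,  1.        ]])}
wrist {'intrinsics': array([[422.11374053,   0.        , 320.85293743],
       [  0.        , 422.11374053, 236.17257897],
       [  0.        ,   0.        ,   1.        ]]), 'k1': -0.0019331195133554312, 'mount': array([[ 2.38583750e-05,  9.66198194e-01,  2.57800405e-01,
         6.44421580e-02],
       [ 9.99999847e-01, -1.65295585e-04,  5.26957763e-04,
         1.10267333e-04],
       [ 5.51758908e-04,  2.57800353e-01, -9.66198051e-01,
        -1.42142599e-01],
       [ 0.00000000e+00,  0.00000000e+00,  0.00000000e+00,
         1.00000000e+00]])}
```

View pics/top0.png

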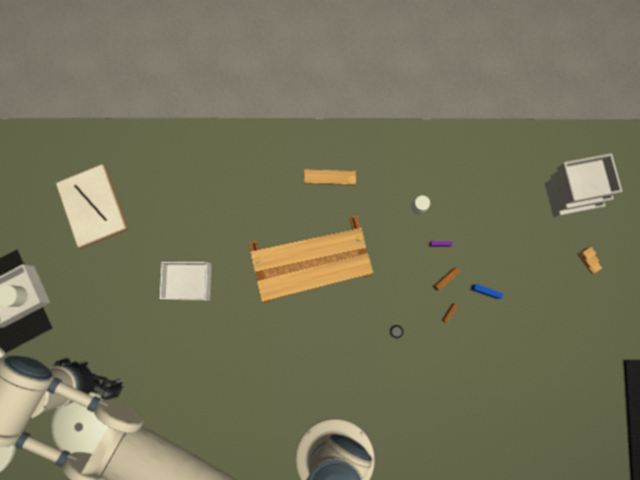

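View pics/side0.png

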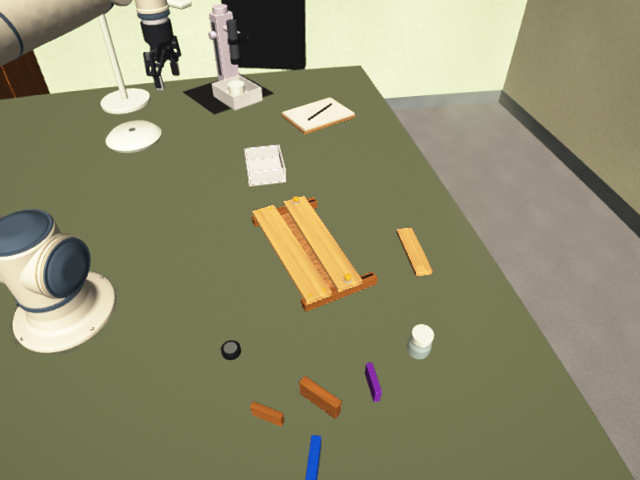

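View pics/wrist0.png

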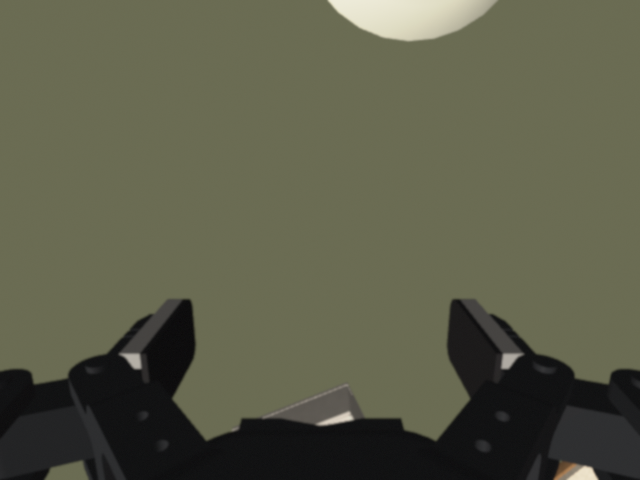

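The top view shows the board around (312,265), with its screws on the far wing at about (258,262) and (358,240). The strip is the larger brown bar at (447,279); the smaller brown bar at (449,312) and the blue and purple ones are look-alikes. I'll measure it next.

```bash
cat >> h.py <<'E'
def cam(n,s=None):
    c=bot.get_calibration(n)
    if n=="wrist":
        T=np.eye(4);T[:3,:3]=R.from_quat(s["tool_rot"]).as_matrix();T[:3,3]=s["tcp_pos"];P=T@c["mount"]
    else: P=c["pose"]
    return c["intrinsics"],c["k1"],P
def ray(C,uv):
    K,k1,P=C
    d=np.array([k1*0,0]);uv=np.atleast_2d(uv).astype(float)
    u=cv2.undistortPoints(uv.reshape(-1,1,2),K,np.array([k1,0,0,0])).reshape(-1,2)
    D=np.c_[u[:,0],-u[:,1],-np.ones(len(u))]@P[:3,:3].T
    return P[:3,3],D
def onz(C,uv,z):
    o,D=ray(C,uv); return o+D*((z-o[2])/D[:,2])[:,None]
def px(C,X):
    K,k1,P=C; X=np.atleast_2d(X)
    q=(X-P[:3,3])@P[:3,:3]; q=q*[1,-1,-1]
    return cv2.projectPoints(q,np.zeros(3),np.zeros(3),K,np.array([k1,0,0,0]))[0].reshape(-1,2)
def cloud(C,d,step=1):
    v,u=np.mgrid[0:480:step,0:640:step]; uv=np.c_[u.ravel(),v.ravel()]; z=d[v,u].ravel()
    o,D=ray(C,uv); return uv,o+D*z[:,None],z>0
E
python3 - <<'E'
from h import *
for n in("top","side"):
    im=cv2.imread(f"pics/{n}0.png"); C=cam(n); hsv=cv2.cvtColor(im,cv2.COLOR_BGR2HSV)
    m=cv2.inRange(hsv,(3,150,60),(14,255,255)) 
    cv2.imwrite(f"pics/m{n}.png",m)
    d=np.load(f"{n}0.npy"); uv,X,ok=cloud(C,d)
    k,l,st,c=cv2.connectedComponentsWithStats(m)
    for i in range(1,k):
        if st[i,4]>40:
            sel=(l.ravel()==i)&ok; Xi=X[sel]
            print(n,st[i],c[i], 'zmax',np.percentile(Xi[:,2],[5,50,95]).round(4))
            t=Xi[Xi[:,2]>np.percentile(Xi[:,2],95)-.008]
            r=cv2.minAreaRect((t[:,:2]*1000).astype(np.float32)); print('  ',r, t.mean(0).round(4))
E
python3 - <<'E'
import cv2
im=cv2.imread('pics/top0.png');cv2.imwrite('pics/tz.png',cv2.resize(im[200:340,240:500],None,fx=3,fy=3,interpolation=2))
im=cv2.imread('pics/side0.png');cv2.imwrite('pics/sz.png',cv2.resize(im[185:435,230:450],None,fx=2.4,fy=2.4,interpolation=2))
E
```

```text
top [351 216   8  12  65] [354.56923077 222.03076923] zmax [0.0171 0.0226 0.0269]
   ((653.2957153320312, -50.79216384887695), (32.1596565246582, 17.808752059936523), 18.679235458374023) [ 0.6527 -0.0516  0.0233]
top [250 242   8   9  46] [253.06521739 245.69565217] zmax [0.0181 0.0219 0.0261]
   ((582.4817504882812, 236.96725463867188), (20.200414657592773, 20.423620223999023), 19.024246215820312) [0.5821 0.2372 0.0225]
top [434 268  25  21 144] [446.45833333 278.        ] zmax [0.0329 0.0459 0.0513]
   ((494.2514343261719, -305.41998291015625), (13.076030731201172, 75.95024108886719), 40.85414505004883) [ 0.4944 -0.3054  0.0472]
top [257 271  14   9  72] [262.38888889 274.51388889] zmax [0.012  0.0206 0.0249]
   ((498.499267578125, 205.5377197265625), (19.646312713623047, 37.11710739135742), 3.5861949920654297) [0.4992 0.2125 0.0217]
top [443 304  14  18  75] [449.53333333 312.29333333] zmax [0.0187 0.0325 0.039 ]
   ((400.31695556640625, -315.2563781738281), (8.146125793457031, 53.901145935058594), 55.631961822509766) [ 0.4005 -0.3153  0.0345]
side [ 1 66 15 32 96] [ 7.92708333 81
[... 533 characters left out ...]
154724121094), 17.5528507232666) [0.5114 0.1804 0.0222]
side [301 267  76  44 655] [339.99847328 290.01832061] zmax [0.0039 0.0153 0.0237]
   ((577.0125122070312, -40.74843978881836), (175.50547790527344, 85.30546569824219), 14.922697067260742) [ 0.595  -0.07    0.0207]
side [300 376  41  43 836] [319.89952153 396.67822967] zmax [0.0063 0.0416 0.0475]
   ((492.77911376953125, -308.1891784667969), (17.403173446655273, 78.3574447631836), 41.732479095458984) [ 0.493  -0.3097  0.0455]
side [250 402  34  24 440] [266.95       413.37272727] zmax [0.0072 0.0309 0.0344]
   ((398.959228515625, -317.5140075683594), (12.725643157958984, 57.534759521484375), 57.415950775146484) [ 0.3993 -0.3186  0.0324]
```

View pics/tz.png

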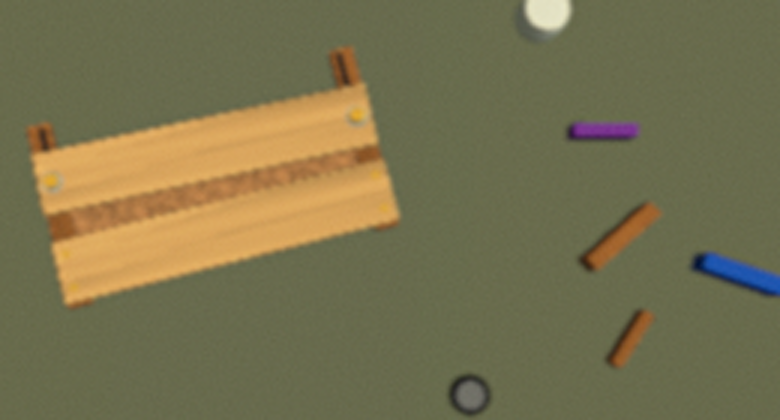

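View pics/sz.png

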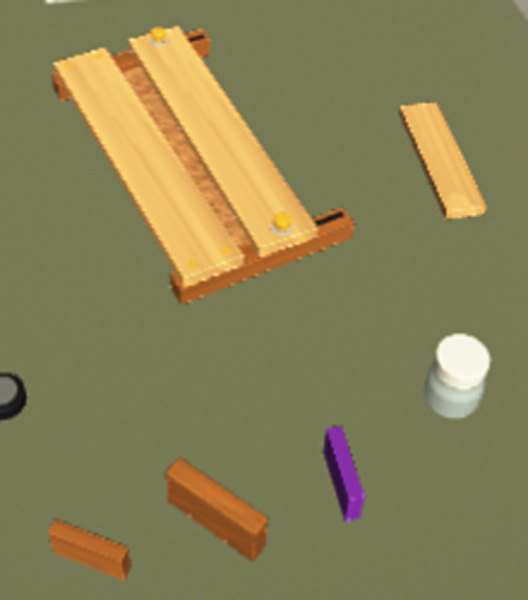

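```bash
python3 -m creep '[-0.0334,-0.0174,-0.005,0,100,-0.0334,-0.0174,-0.005,0,100,-0.0334,-0.0174,-0.005,0,100,-0.0334,-0.0174,-0.005,0,100,-0.0334,-0.0174,-0.005,0,100,-0.0334,-0.0174,-0.005,0,100,-0.0334,-0.0174,-0.005,0,100,-0.0334,-0.0174,-0.005,0,100,-0.0334,-0.0174,-0.005,0,100,-0.0334,-0.0174,-0.005,0,100]'
python3 -m creep '[-0.0334,-0.0174,-0.005,0,100,-0.0334,-0.0174,-0.005,0,100,-0.0334,-0.0174,-0.005,0,100,-0.0334,-0.0174,-0.005,0,100,-0.0334,-0.0174,-0.005,0,100,-0.0334,-0.0174,-0.005,0,100,0,0,0,0,100,0,0,0,0,100,0,0,0,0,100,0,0,0,0,100]'
python3 - <<'E'
from h import *
s=bot.sense();p,d=bot.snapshot("wrist");cv2.imwrite("pics/w1.png",p);np.savez("w1.npz",d=d,**s);print(s["tcp_pos"],s["tool_rot"],s["dq"])
E
```

```text
time: 0.98
tcp_pos: [0.4816, 0.2469, 0.2813]
tool_rot: [0.213, 0.977, -0.0, -0.0]
contact_force: [0.5, 0.4, 0.1]
opening: 0.0852
time: 1.82
tcp_pos: [0.6192, 0.0713, 0.3113]
tool_rot: [0.212, 0.977, 0.0, -0.0]
contact_force: [0.8, -0.8, -0.8]
opening: 0.0853
[0.61920474 0.07132908 0.31131945] [ 2.12135005e-01  9.77240344e-01  1.56257436e-04 -1.57582028e-04] [ 0.01180337 -0.01247935  0.00429519 -0.00293119  0.00177404 -0.00361094]
```

View pics/w1.png

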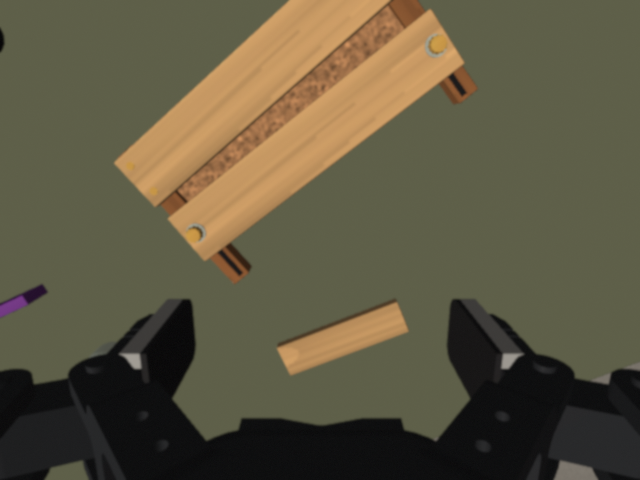

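The wing tops are clear here. The loose board's corners are at about (168,218), (204,261), (464,61) and (432,10), and the groove is wider towards the upper right, which is +y. Next I'll fit the edges.

```bash
python3 - <<'E'
from h import *
z=np.load("w1.npz"); s=dict(tcp_pos=z["tcp_pos"],tool_rot=z["tool_rot"]); C=cam("wrist",s)
im=cv2.imread("pics/w1.png"); hsv=cv2.cvtColor(im,cv2.COLOR_BGR2HSV)
for p in [(300,90),(270,120),(330,75),(200,150),(300,140),(250,180),(350,100),(405,10),(172,202)]: print(p,hsv[p[1],p[0]])
d=z["d"]; uv,X,ok=cloud(C,d)
D=d
for p in [(200,150),(300,140),(300,90),(280,280)]:
    print(p, X[p[1]*640+p[0]])
m=cv2.inRange(hsv,(8,70,165),(25,255,255)); cv2.imwrite("pics/m.png",m)
E
```

```text
(300, 90) [ 13 137 162]
(270, 120) [ 14 138 163]
(330, 75) [ 14 136 156]
(200, 150) [ 16 128 192]
(300, 140) [ 16 128 201]
(250, 180) [ 16 127 200]
(350, 100) [ 16 128 197]
(405, 10) [ 13 162 132]
(172, 202) [ 12 160 124]
(200, 150) [ 0.5343609  -0.01901036  0.03608238]
(300, 140) [0.56605841 0.07335206 0.03571679]
(300, 90) [0.52269853 0.0925697  0.01305579]
(280, 280) [ 0.69865502 -0.01638606 -0.00097083]
```

View pics/m.png

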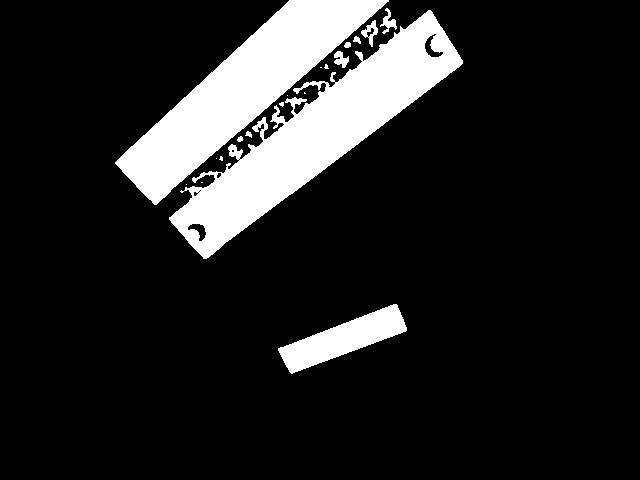

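```bash
cat > board.py <<'E'
from h import *
def board(npz,png):
    z=np.load(npz); s=dict(tcp_pos=z["tcp_pos"],tool_rot=z["tool_rot"]); C=cam("wrist",s)
    im=cv2.imread(png); hsv=cv2.cvtColor(im,cv2.COLOR_BGR2HSV)
    uv,X,ok=cloud(C,z["d"]); H=X[:,2].reshape(480,640)
    m=(cv2.inRange(hsv,(8,70,176),(25,200,255))>0)&(H>.029)&(H<.042)
    m=cv2.morphologyEx(m.astype(np.uint8),cv2.MORPH_OPEN,np.ones((5,5)))
    k,l,st,c=cv2.connectedComponentsWithStats(m)
    out=[]
    for i in np.argsort(-st[1:,4])[:2]+1:
        print(st[i],np.median(H[l==i]))
        cn=max(cv2.findContours((l==i).astype(np.uint8),0,1)[0],key=len).reshape(-1,2)
        cn=cn[(cn[:,0]>2)&(cn[:,1]>2)&(cn[:,0]<637)&(cn[:,1]<477)]
        out.append(onz(C,cn,.036)[:,:2])
    return out
def edge(P,n,side):
    # points on the extreme side along direction n; robust line
    t=np.array([-n[1],n[0]])
    for it in range(4):
        a=P@n; b=P@t
        lo,hi=np.percentile(b,[8,92]); q=np.quantile(side*a,.995)
        tol=.012 if it==0 else .003
        if it==0: sel=(side*a>q-.03)&(b>lo)&(b<hi)
        # binwise extreme
        pts=[]
        for x in np.linspace(lo,hi,40):
            w=np.abs(b-x)<.004
            if w.sum(): 
                j=np.where(w)[0]; pts.append(P[j[np.argmax(side*a[j])]])
        pts=np.array(pts).astype(np.float32)
        v=cv2.fitLine(pts,cv2.DIST_HUBER,0,.001,.001).ravel()
        dr=v[:2]*np.sign(v[:2]@t); n=np.array([dr[1],-dr[0]]); t=dr
    res=(pts-v[2:])@n
    return v[2:],dr,res.std()
E
python3 - <<'E'
from board import *
A=board("w1.npz","pics/w1.png")
A.sort(key=lambda P:P[:,0].mean())
n0=np.array([.971,.238]); 
E={}
for nm,P in zip("FL",A):
    for sd in(1,-1):
        p,dr,r=edge(P,n0,sd); E[nm,sd]=(p,dr); print(nm,sd,p,np.degrees(np.arctan2(-dr[0],dr[1])),r)
pf,df=E["F",1]; n=np.array([df[1],-df[0]])
# end of fixed/loose at -y
print("ymin F",(A[0]@df).min(),"L",(A[1]@df).min(),(A[1]@df).max())
y0=((A[1]@df).min()+(A[1]@df).max())/2
O=pf+df*(y0-pf@df); print("origin",O,"n",n,"y",df)
pl,dl=E["L",-1]
for y in np.arange(-.14,.15,.02):
    # width: intersection
    q=O+df*y; M=np.c_[n,-dl]; w=np.linalg.solve(M,pl-q)[0]; print(round(y,2),round(w*1000,1))
E
```

```text
[  171    14   291   239 18293] 0.03561048384555543
[  117     0   270   198 16693] 0.03564550686561929
F 1 [0.530531   0.03103652] 13.195758786640535 0.0008850524109844424
F -1 [0.47774634 0.01998881] 14.888137320741057 0.018334096704409275
L 1 [0.59953713 0.08181778] 11.457633240966679 0.0009592128627331577
L -1 [0.5435043  0.07988624] 12.786466301492965 0.0001985372268366588
ymin F -0.2145715663610362 L -0.21185700036546612 0.10520406467267186
origin [0.52195559 0.06761012] n [0.9735958 0.2282788] y [-0.2282788  0.9735958]
-0.14 22.7
-0.12 22.9
-0.1 23.0
-0.08 23.2
-0.06 23.3
-0.04 23.4
-0.02 23.6
0.0 23.7
0.02 23.9
0.04 24.0
0.06 24.2
0.08 24.3
0.1 24.4
0.12 24.6
0.14 24.7
```

```bash
python3 - <<'E'
from h import *
z=np.load("w1.npz"); s=dict(tcp_pos=z["tcp_pos"],tool_rot=z["tool_rot"]); C=cam("wrist",s)
im=cv2.imread("pics/w1.png"); g=cv2.cvtColor(im,cv2.COLOR_BGR2GRAY)
L=cv2.createLineSegmentDetector().detect(g)[0].reshape(-1,4)
n=np.array([.972,.234]);t=np.array([-.234,.972])
for l in L:
    if np.hypot(l[2]-l[0],l[3]-l[1])>35 and max(l[1],l[3])<290:
        P=onz(C,l.reshape(2,2),.036)[:,:2]; dd=P[1]-P[0]; dd*=np.sign(dd[1]); a=np.degrees(np.arctan2(-dd[0],dd[1]))
        print(l.round(0),P.round(4).ravel(),"ang %.2f off %.4f  y %.3f %.3f"%(a,P.mean(0)@n,*sorted(P@t)))
E
```

```text
[205. 260. 463.  63.] [ 0.6351 -0.0682  0.5658  0.2401] ang 12.68 off 0.6038  y -0.215 0.101
[155. 206. 389.  -0.] [ 0.5638 -0.087   0.4886  0.1973] ang 14.81 off 0.5244  y -0.216 0.077
[463.  61. 430.   9.] [0.5644 0.2406 0.5109 0.2285] ang -77.25 off 0.5775  y 0.102 0.103
[288.   0. 114. 161.] [ 0.4516  0.1154  0.5089 -0.1011] ang 14.82 off 0.4685  y -0.217 0.006
[428.   9. 393.  38.] [0.5102 0.2263 0.5193 0.189 ] ang 13.60 off 0.5489  y 0.062 0.101
[114. 163. 153. 205.] [ 0.5108 -0.1018  0.563  -0.088 ] ang -75.18 off 0.4997  y -0.219 -0.217
[167. 219. 203. 260.] [ 0.5809 -0.0821  0.634  -0.0702] ang -77.33 off 0.5727  y -0.217 -0.216
[259. 145. 230. 168.] [ 5.537e-01  3.510e-02  5.616e-01 -2.000e-04] ang 12.50 off 0.5461  y -0.132 -0.095
[225. 172. 196. 195.] [ 0.563  -0.0065  0.5715 -0.0436] ang 12.99 off 0.5455  y -0.176 -0.138
```

```bash
python3 -m creep '[-0.0036,-0.0331,0.0151,0,100,-0.0036,-0.0331,0.0151,0,100,-0.0036,-0.0331,0.0151,0,100,-0.0036,-0.0331,0.0151,0,100,-0.0036,-0.0331,0.0151,0,100,-0.0036,-0.0331,0.0151,0,100,-0.0036,-0.0331,0.0151,0,100,-0.0036,-0.0331,0.0151,0,100,-0.0036,-0.0331,0.0151,0,100,-0.0036,-0.0331,0.0151,0,100]'
python3 -m creep '[-0.0036,-0.0331,0.0151,0,100,-0.0036,-0.0331,0.0151,0,100,0,0,0,6,100,0,0,0,6,100,0,0,0,6,100,0,0,0,6,100,0,0,0,0,100,0,0,0,0,100,0,0,0,0,100,0,0,0,0,100]'
python3 - <<'E'
from h import *
s=bot.sense();p,d=bot.snapshot("wrist");cv2.imwrite("pics/w2.png",p);np.savez("w2.npz",d=d,**s);print(s["tcp_pos"],s["tool_rot"])
C=cam("wrist",s); hsv=cv2.cvtColor(p,cv2.COLOR_BGR2HSV)
uv,X,ok=cloud(C,d)
m=cv2.inRange(hsv,(3,120,60),(16,255,255)).ravel()>0
sel=m&(X[:,2]>.041)&(X[:,2]<.051)&ok
print(sel.sum(),np.median(X[sel,2]))
cn=uv[sel]; r=cv2.minAreaRect((onz(C,cn,.046)[:,:2]*1000).astype(np.float32)); print(r)
Rm=R.from_quat(s["tool_rot"]).as_matrix()
print("tooly ang",np.degrees(np.arctan2(Rm[1,1],Rm[0,1])))
print("delta tool",Rm.T@(np.array([r[0][0]/1000,r[0][1]/1000,.026])-s["tcp_pos"]))
E
```

```text
time: 2.7
tcp_pos: [0.5143, -0.2457, 0.1603]
tool_rot: [0.212, 0.977, -0.0, 0.001]
contact_force: [1.3, -0.3, -0.1]
opening: 0.0854
time: 3.53
tcp_pos: [0.4941, -0.3084, 0.1303]
tool_rot: [0.41, 0.912, -0.0, 0.0]
contact_force: [-0.4, 0.1, -0.2]
opening: 0.0855
[ 0.49407993 -0.30840778  0.13030844] [ 4.09936863e-01  9.12113878e-01 -1.90714689e-05  2.03624487e-04]
3808 0.04554831204598962
((494.08880615234375, -307.88287353515625), (15.586886405944824, 79.32038879394531), 41.19196701049805)
tooly ang 41.598263025375964
delta tool [0.00042702 0.00034134 0.10430833]
```

View pics/w2.png

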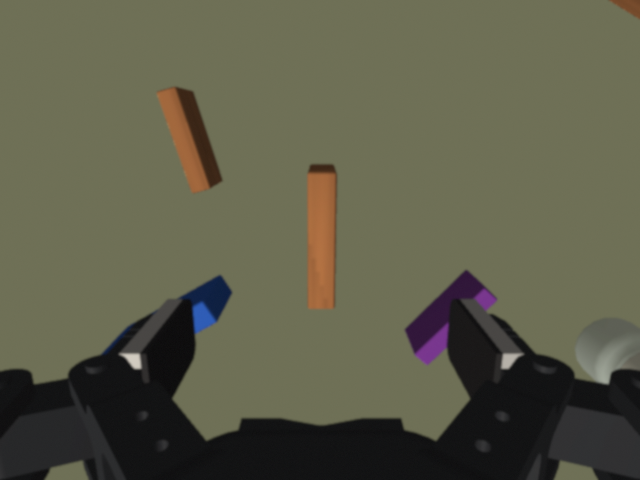

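```bash
python3 -m creep '[0,0,0,0,50,0,0,0,0,50,0,0,0.026,0,50,0,0,0.026,0,50,0,0,0.026,0,50,0,0,0.026,0.4,50,0,0,0,0,50,0,0,0,0,50,0,0,0,0,0,0,0,0,0,0]'
python3 -m creep '[0,0,0,0,0,0,0,0,0,0,0,0,0,0,0,0,0,0,0,0,0,0,0,0,0,0,0,0,0,0,0,0,-0.005,0,0,0,0,-0.015,0,0,0,0,-0.03,0,0,0,0,-0.03,0,0]'
python3 - <<'E'
from h import *
s=bot.sense();p,d=bot.snapshot("wrist");cv2.imwrite("pics/w3.png",p);np.savez("w3.npz",d=d,**s);print(s["tcp_pos"],s["opening"],s["tool_rot"])
E
```

```text
time: 4.42
tcp_pos: [0.4951, -0.3098, 0.0288]
tool_rot: [0.414, 0.91, -0.0, 0.002]
contact_force: [0.4, 0.3, -0.1]
opening: 0.0193
time: 5.25
tcp_pos: [0.4929, -0.3082, 0.1058]
tool_rot: [0.414, 0.91, 0.0, -0.002]
contact_force: [0.5, -0.1, -1.0]
opening: 0.0147
[ 0.49294594 -0.30820929  0.10580063] 0.014734322876701043 [ 4.14381843e-01  9.10101478e-01  3.20011583e-04 -1.69876646e-03]
```

View pics/w3.png

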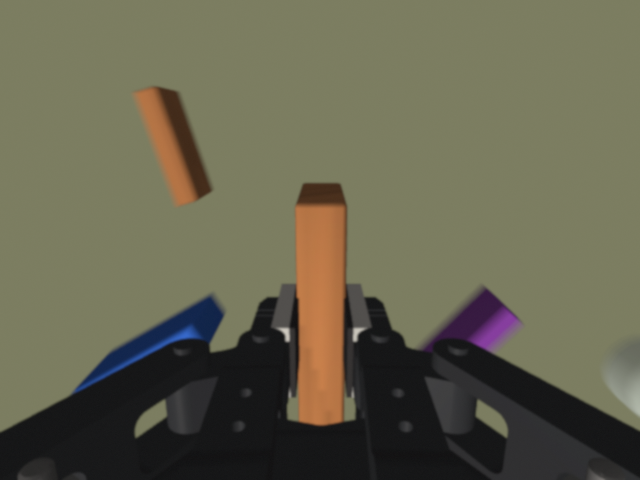

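```bash
cat > strip.py <<'E'
from h import *
def strip():
    s=bot.sense();p,d=bot.snapshot("wrist")
    K,k1,M=cam("wrist",dict(tool_rot=[0,0,0,1],tcp_pos=[0,0,0]))
    hsv=cv2.cvtColor(p,cv2.COLOR_BGR2HSV); m=cv2.inRange(hsv,(3,120,60),(16,255,255)).ravel()>0
    uv,X,ok=cloud((K,k1,M),d)   # tool coordinates
    sel=m&ok&(abs(X[:,1])<.02)&(X[:,2]>-.06)&(X[:,2]<.03)
    Y=X[sel]
    from_top=Y[(Y[:,2]<np.percentile(Y[:,2],30)+.006)]
    A=np.c_[from_top[:,:2],np.ones(len(from_top))]; c=np.linalg.lstsq(A,from_top[:,2],rcond=None)[0]
    print("top plane z=ax+by+c",c.round(4),"x range",np.percentile(from_top[:,0],[0.5,99.5]).round(4),"y",np.percentile(from_top[:,1],[1,99]).round(4))
    return s,p,d
E
python3 - <<'E'
from strip import *
s,p,d=strip(); print(s["tcp_pos"],s["tool_rot"])
Rm=R.from_quat(s["tool_rot"]).as_matrix()
print("tooly ang",np.degrees(np.arctan2(Rm[1,1],Rm[0,1])), Rm[:,2])
E
```

```text
top plane z=ax+by+c [ 0.0007 -0.0099 -0.0166] x range [-0.0365  0.0414] y [-0.0074  0.0078]
[ 0.49571133 -0.31020987  0.11476608] [ 4.14405244e-01  9.10081652e-01 -8.57696546e-04  4.35260900e-03]
tooly ang 41.03625771742513 [ 0.00721159 -0.00516864 -0.99996064]
```

```bash
python3 -m creep '[0.012,0.012,0,0,0,0.0254,0.0251,0,0,0,0.0254,0.0251,0,0,0,0.0254,0.0251,0,0,0,0.0254,0.0251,0,0,0,0.0254,0.0251,0,0,0,0.0254,0.0251,0,0,0,0.0254,0.0251,0,0,0,0.0254,0.0251,0,0,0,0.0254,0.0251,0,0,0]'
python3 -m creep '[0.0254,0.0251,0,0,0,0.0254,0.0251,0,0,0,0.012,0.012,0,0,0,0,0,0,6.5,0,0,0,0,6.5,0,0,0,0,6.5,0,0,0,0,6.5,0,0,0,0,0,0,0,0,0,0,0,0,0,0,0,0]'
python3 -m creep '[0,0,0,0,0,0,0,0,0,0,0,0,0,0,0,0,0,0,0,0,0,0,0,0,0,0,0,0,0,0,0,0,0,0,0,0,0,0,0,0,0,0,0,0,0,0,0,0,0,0]'
python3 - <<'E'
from strip import *
s,p,d=strip(); print(s["tcp_pos"],s["tool_rot"]); cv2.imwrite("pics/w4.png",p);np.savez("w4.npz",d=d,**s)
Rm=R.from_quat(s["tool_rot"]).as_matrix()
print("tooly ang",np.degrees(np.arctan2(Rm[1,1],Rm[0,1])), Rm[:,2])
C=cam("wrist",s); g=cv2.cvtColor(p,cv2.COLOR_BGR2GRAY)
L=cv2.createLineSegmentDetector().detect(g)[0].reshape(-1,4)
n=np.array([.9668,.2556]);t=np.array([-.2556,.9668]);O=np.array([.5228,.0679])
for l in L:
    if np.hypot(l[2]-l[0],l[3]-l[1])>35:
        P=onz(C,l.reshape(2,2),.036)[:,:2]-O; dd=P[1]-P[0]; dd*=np.sign(dd[1]); a=np.degrees(np.arctan2(-dd[0],dd[1]))
        if -.1<(P.mean(0)@n)<.12 and abs(a-14)<8: print(l.round(0),"ang %.2f"%a,"xy",(P@n).round(4),(P@t).round(3))
E
```

```text
time: 6.18
tcp_pos: [0.515, 0.0305, 0.1062]
tool_rot: [0.414, 0.91, 0.0, 0.0]
contact_force: [1.1, -0.1, -0.4]
opening: 0.0143
time: 7.02
tcp_pos: [0.521, 0.1169, 0.106]
tool_rot: [0.607, 0.794, -0.0, -0.0]
contact_force: [-0.0, -0.6, -1.8]
opening: 0.0146
time: 7.85
tcp_pos: [0.5211, 0.117, 0.1061]
tool_rot: [0.609, 0.794, 0.0, 0.0]
contact_force: [-0.2, 0.2, -0.7]
opening: 0.0144
top plane z=ax+by+c [ 0.003  -0.011  -0.0168] x range [-0.0363  0.0413] y [-0.0074  0.0082]
[0.52111917 0.11698029 0.10608671] [6.08517645e-01 7.93540342e-01 5.63260181e-06 2.22177958e-05]
tooly ang 15.035207832829245 [ 4.21165097e-05 -1.81004480e-05 -9.99999999e-01]
[444. 336. 483.  25.] ang 12.70 xy [0.0798 0.0856] [-0.001  0.156]
[360.  23. 345. 281.] ang 12.80 xy [0.0287 0.0243] [0.157 0.031]
[345. 394. 342. 317.] ang 17.41 xy [0.0254 0.0232] [-0.039  0.01 ]
[299. 298. 297. 394.] ang 13.44 xy [-0.0005 -0.0019] [ 0.021 -0.039]
[174.  23. 199. 337.] ang 14.81 xy [-0.0562 -0.0562] [ 0.157 -0.002]
[295. 281. 294. 203.] ang 14.87 xy [-0.0021 -0.0022] [0.031 0.073]
[299. 181. 298.  23.] ang 14.69 xy [0.0003 0.0004] [0.085 0.157]
[289. 325. 294. 290.] ang 7.08 xy [-0.0057 -0.0029] [0.005 0.026]
[289. 344. 289. 382.] ang 15.08 xy [-0.0064 -0.0063] [-0.007 -0.031]
[352. 383. 353. 344.] ang 14.55 xy [0.0293 0.0295] [-0.031 -0.007]
[347. 331. 347. 372.] ang 14.97 xy [0.0263 0.0264] [ 0.002 -0.024]
[341. 282. 344. 209.] ang 14.01 xy [0.0225 0.0231] [0.031 0.07 ]
```

View pics/w4.png

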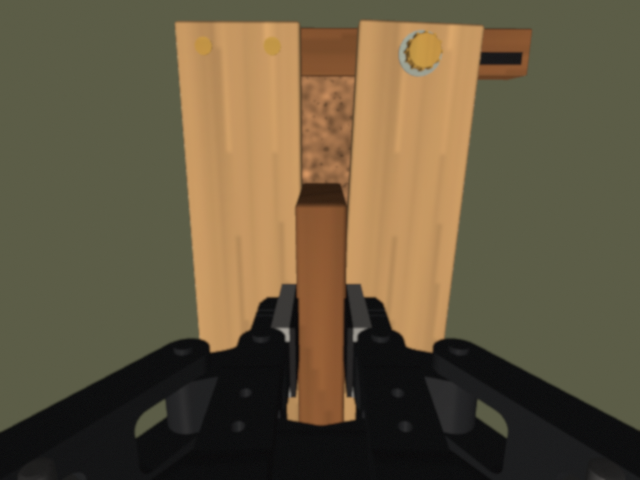

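```bash
python3 -m creep '[0,0,0.01,0,0,0,0,0.015,0,0,0,0,0.015,0,0,0,0,0.01,0,0,0,0,0.006,0,0,0,0,0.004,0,0,0,0,0.0015,0,0,0,0,0.001,0,0,0,0,0,0,0,0,0,0,0,0]'
python3 - <<'E'
from strip import *
s,p,d=strip(); print(s["tcp_pos"],s["contact_force"]); cv2.imwrite("pics/w5.png",p)
p,d=bot.snapshot("side"); cv2.imwrite("pics/s5.png",cv2.resize(p[180:320,230:400],None,fx=4,fy=4,interpolation=2))
E
```

```text
time: 8.73
tcp_pos: [0.5215, 0.1171, 0.0444]
tool_rot: [0.609, 0.794, 0.0, 0.0]
contact_force: [-0.6, -0.2, -1.3]
opening: 0.0145
top plane z=ax+by+c [ 0.002  -0.0113 -0.0168] x range [-0.0362  0.0412] y [-0.0074  0.0082]
[0.52153529 0.11706704 0.04437862] [-0.55616635 -0.16816847 -1.2792393 ]
```

View pics/w5.png

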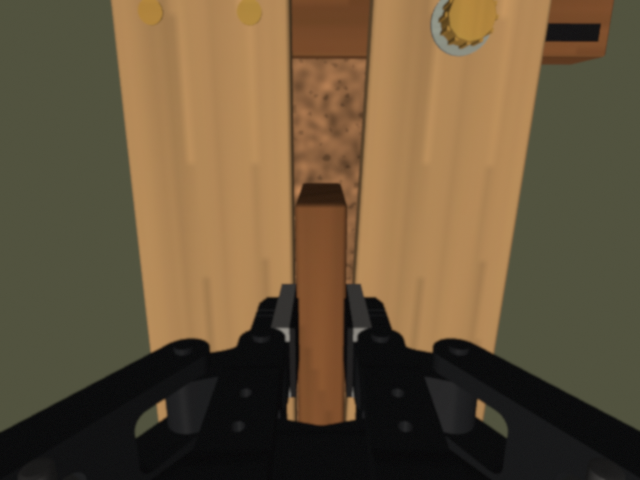

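View pics/s5.png

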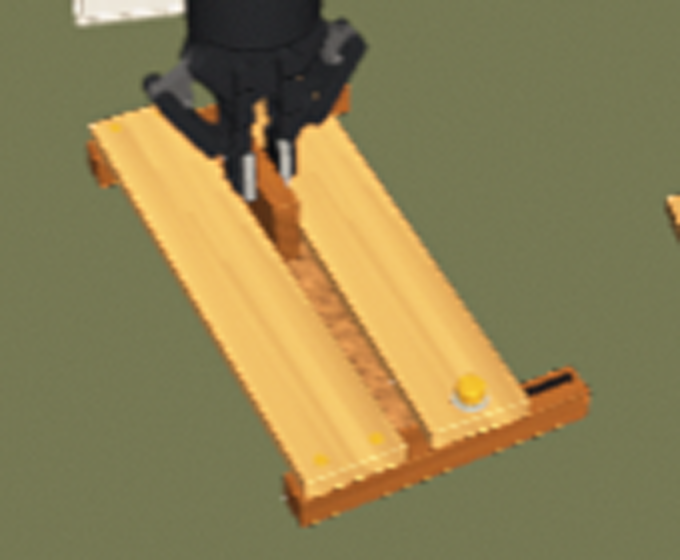

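The strip is inside the groove with a gap on both sides, and it isn't touching either wing. I'll lower it gently until it touches the cork.

```bash
python3 -m creep '[0,0,0.0005,0,0,0,0,0,0,0,0,0,0,0,0,0,0,0,0,0,0,0,0,0,0,0,0,0,0,0,0,0,0,0,0,0,0,0,0,0,0,0,0,0,0,0,0,0,0,0]'
python3 -c "
from plant import bot
s=bot.sense();print(s['tcp_pos'],s['contact_force'])"
python3 -m creep '[0,0,0.0007,0,0,0,0,0,0,0,0,0,0,0,0,0,0,0,0,0,0,0,0,0,0,0,0,0,0,0,0,0,0,0,0,0,0,0,0,0,0,0,0,0,0,0,0,0,0,0]'
python3 -c "
from plant import bot
s=bot.sense();print(s['tcp_pos'],s['contact_force'])"
```

```text
time: 9.67
tcp_pos: [0.5211, 0.117, 0.0432]
tool_rot: [0.609, 0.794, 0.0, 0.0]
contact_force: [-0.0, 0.4, 0.0]
opening: 0.0144
[0.52113647 0.11700603 0.04315696] [-0.01603589  0.37903358  0.01106608]
time: 10.5
tcp_pos: [0.5212, 0.1171, 0.043]
tool_rot: [0.609, 0.794, 0.0, 0.0]
contact_force: [-1.8, 0.5, 4.9]
opening: 0.0145
[0.52116579 0.11711159 0.0430093 ] [-1.77379366  0.47650362  4.85094471]
```

```bash
python3 -m creep '[0,0,0,0,40,0,0,0,0,40,0,0,0,0,40,0,0,0,0,40,0,0,0,0,40,0,0,-0.01,0,40,0,0,-0.02,0,40,0,0,-0.03,0,40,0,0,-0.03,0,40,0,0,0,0,40]'
python3 - <<'E'
from h import *
s=bot.sense(); print(s["tcp_pos"],s["contact_force"]); p,d=bot.snapshot("wrist");cv2.imwrite("pics/w6.png",p);np.savez("w6.npz",d=d,**s)
p,d=bot.snapshot("side"); cv2.imwrite("pics/s6.png",cv2.resize(p[180:320,230:400],None,fx=4,fy=4,interpolation=2))
E
```

```text
time: 11.33
tcp_pos: [0.524, 0.1175, 0.1407]
tool_rot: [0.609, 0.794, 0.004, 0.004]
contact_force: [0.7, 0.9, 0.2]
opening: 0.0346
[0.52395232 0.117451   0.14067271] [0.68859699 0.91742683 0.22598284]
```

View pics/w6.png

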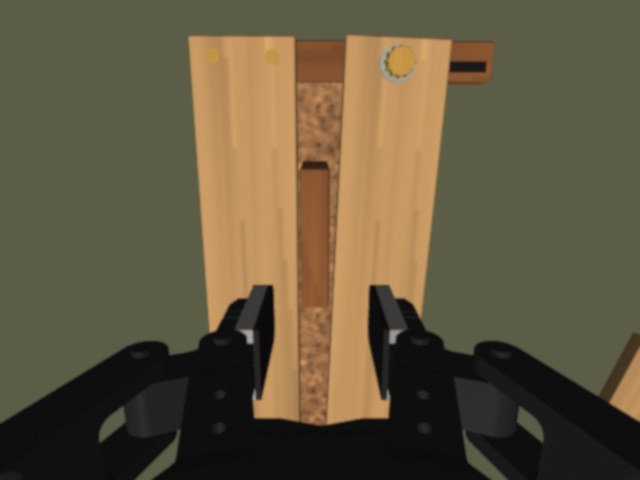

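View pics/s6.png

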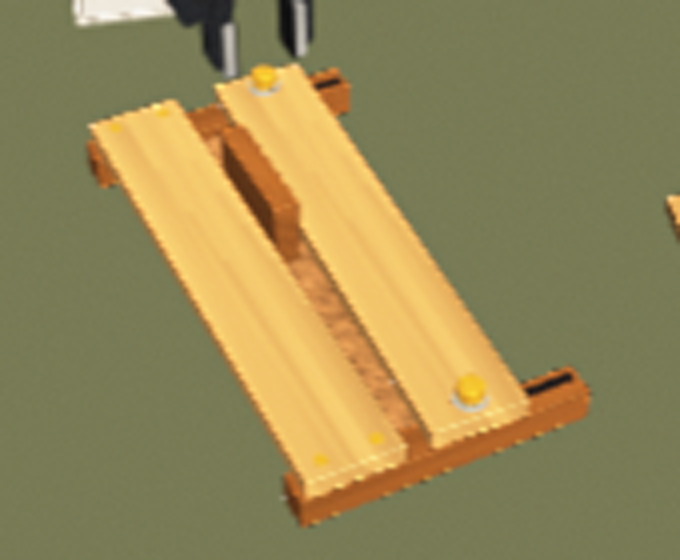

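```bash
python3 -m creep '[0,0.015,0,0,40,0.001,0.028,0,0,40,0,0.028,0,0,20,0,0.028,0,0,0,0,0.014,0,0,0,0,0,0,-6.905,0,0,0,0,-6.905,0,0,0,0,-6.905,0,0,0,0,-6.905,0,0,0,0,-6.905,0]'
python3 -m creep '[0,0,0,-6.905,0,0,0,0,-6.905,0,0,0,0,-6.905,0,0,0,0,-6.905,0,0,0,0,-6.905,0,0,0,0,-6.905,0,0,0,0,-6.905,0,0,0,0,-6.905,0,0,0,0,0,0,0,0,0,0,0]'
python3 - <<'E'
from h import *
s=bot.sense(); p,d=bot.snapshot("wrist");cv2.imwrite("pics/w7.png",p);np.savez("w7.npz",d=d,**s)
Rm=R.from_quat(s["tool_rot"]).as_matrix()
print(s["tcp_pos"],s["joint_pos"],"toolx ang",np.degrees(np.arctan2(Rm[1,0],Rm[0,0])))
n=np.array([.9668,.2556]);t=np.array([-.2556,.9668]);O=np.array([.5228,.0679])
q=s["tcp_pos"][:2]-O; print("board xy",q@n,q@t)
C=cam("wrist",s)
L=cv2.createLineSegmentDetector().detect(cv2.cvtColor(p,cv2.COLOR_BGR2GRAY))[0].reshape(-1,4)
for l in L:
    if np.hypot(l[2]-l[0],l[3]-l[1])>60:
        P=onz(C,l.reshape(2,2),.036)[:,:2]-O; dd=P[1]-P[0]; dd*=np.sign(dd[1]); a=np.degrees(np.arctan2(-dd[0],dd[1]))
        if -.1<(P.mean(0)@n)<.12 and abs(a-14)<8: print(l.round(0),"ang %.2f"%a,"xy",(P@n).round(4),(P@t).round(3))
E
```

```text
time: 12.27
tcp_pos: [0.6293, 0.1471, 0.1305]
tool_rot: [0.343, 0.939, -0.001, -0.001]
contact_force: [0.6, 0.9, 0.2]
opening: 0.0003
time: 13.1
tcp_pos: [0.6294, 0.1471, 0.1311]
tool_rot: [-0.127, 0.992, -0.0, -0.001]
contact_force: [-0.8, -0.3, 0.2]
opening: 0.0002
[0.62944711 0.14714212 0.13108889] [ 1.77012112e-01  2.20553318e-01  1.26497986e+00  1.20649274e-05
  1.65815818e+00 -1.64836303e+00] toolx ang -165.41363840448372
board xy 0.12336071190473813 0.04935228103093789
[  1. 156. 511. 173.] ang 12.71 xy [0.0752 0.0856] [-0.128  0.155]
[396.  55. 293.  54.] ang 14.11 xy [0.0239 0.0232] [0.088 0.035]
[87. 14.  1. 15.] ang 14.67 xy [0.0041 0.004 ] [-0.07  -0.114]
[236.  13. 149.  14.] ang 14.77 xy [0.004 0.004] [ 0.006 -0.038]
[407.   6. 532.   5.] ang 14.88 xy [0.0009 0.0009] [0.093 0.157]
[526.  64. 397.  60.] ang 12.85 xy [0.0288 0.0265] [0.157 0.089]
[  1.   8. 236.   7.] ang 14.89 xy [0.001  0.0009] [-0.114  0.006]
[476.  12. 408.  13.] ang 14.78 xy [0.004 0.004] [0.128 0.094]
[162.  52.  84.  49.] ang 12.80 xy [0.022  0.0206] [-0.034 -0.074]
[74. 49. 12. 47.] ang 12.77 xy [0.0203 0.0192] [-0.079 -0.112]
[238.  37. 404.  35.] ang 15.15 xy [0.0151 0.0146] [0.007 0.093]
[238.   1. 321.   1.] ang 14.65 xy [-0.0016 -0.0015] [0.007 0.049]
```

View pics/w7.png

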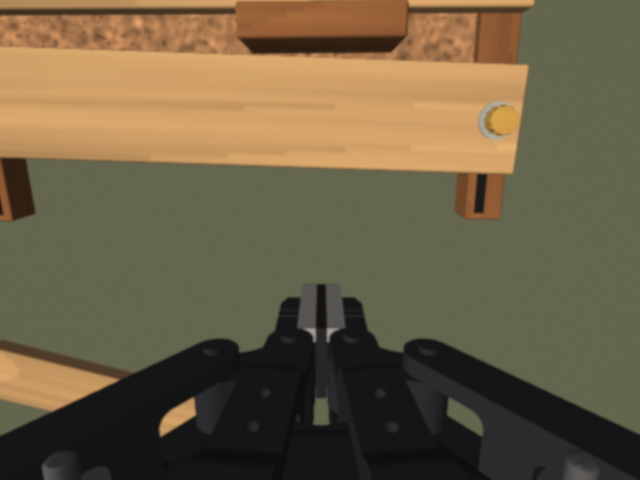

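```bash
python3 -m creep '[0,0,0.015,0,0,0,0,0.025,0,0,0,0,0.025,0,0,0,0,0.025,0,0,0,0,0.015,0,0,0,0,0.006,0,0,0,0,0,0,0,0.01,0,0,0,0,0.01,0,0,0,0,0.005,0,0,0,0]'
python3 -m creep '[0,0,0,0,0,0.001,0,0,0,0,0.001,0,0,0,0,0.001,0,0,0,0,0.001,0,0,0,0,0.001,0,0,0,0,0.001,0,0,0,0,0,0,0,0,0,0,0,0,0,0,0,0,0,0,0]'
```

```text
time: 13.98
tcp_pos: [0.6061, 0.1409, 0.0233]
tool_rot: [-0.128, 0.992, 0.0, 0.001]
contact_force: [-0.3, -0.3, -0.1]
opening: -0.0
time: 14.82
tcp_pos: [0.6, 0.1394, 0.0213]
tool_rot: [-0.129, 0.992, 0.0, -0.0]
contact_force: [-0.2, 0.7, -0.7]
opening: 0.0001
```

```bash
python3 -m creep '[0.0007,0,0,0,0,0.0007,0,0,0,0,0.0007,0,0,0,0,0.0007,0,0,0,0,0.0007,0,0,0,0,0.0005,0,0,0,0,0,0,0,0,0,0,0,0,0,0,0,0,0,0,0,0,0,0,0,0]'
python3 - <<'E'
from h import *
s=bot.sense(); print(s["tcp_pos"],s["contact_force"]);p,d=bot.snapshot("side"); cv2.imwrite("pics/s8.png",cv2.resize(p[160:320,230:400],None,fx=4,fy=4,interpolation=2)[:600])
E
```

```text
time: 15.65
tcp_pos: [0.5961, 0.1382, 0.0214]
tool_rot: [-0.129, 0.992, -0.0, -0.0]
contact_force: [1.2, 1.4, 0.1]
opening: -0.0
[0.5960902  0.13820557 0.02144574] [1.19287503 1.44697018 0.10484088]
```

View pics/s8.png

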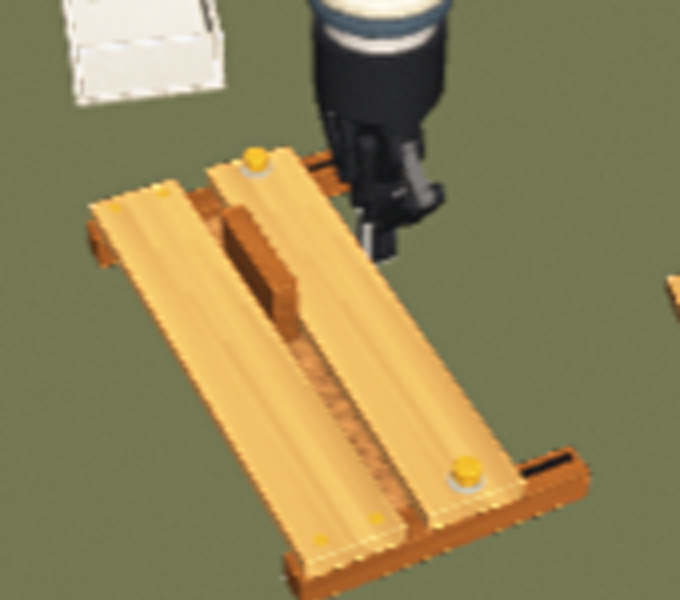

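```bash
python3 -m creep '[0.0007,0,0,0,0,0.0007,0,0,0,0,0.0007,0,0,0,0,0.0007,0,0,0,0,0.0007,0,0,0,0,0.0005,0,0,0,0,0,0,0,0,0,0,0,0,0,0,0,0,0,0,0,0,0,0,0,0]'
python3 - <<'E'
from h import *
s=bot.sense(); p,d=bot.snapshot("wrist");cv2.imwrite("pics/w9.png",p)
n=np.array([.9668,.2556]);t=np.array([-.2556,.9668]);O=np.array([.5228,.0679]);q=s["tcp_pos"][:2]-O; print("board xy",q@n,q@t,s["contact_force"][:2]@n)
E
```

```text
time: 16.53
tcp_pos: [0.5934, 0.1379, 0.0215]
tool_rot: [-0.129, 0.992, 0.0, 0.002]
contact_force: [6.1, 3.8, -2.6]
opening: 0.0001
board xy 0.0861412801684889 0.04959237687292016 6.893841607958026
```

View pics/w9.png

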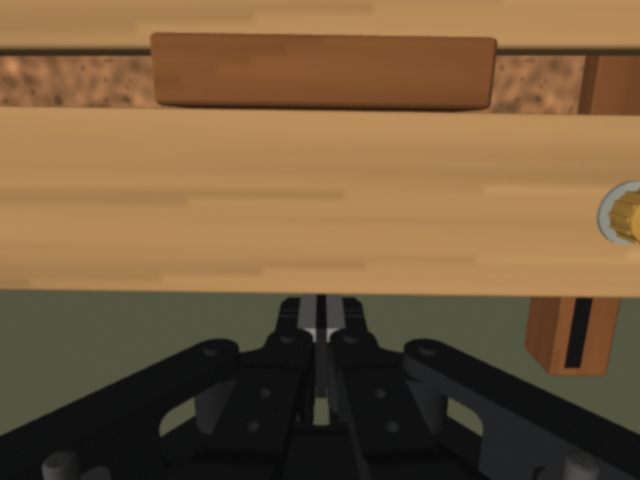

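The strip now lies between both boards, its centre at column 324 against the finger at 321, and the push is already about 7 N. I'll press harder.

```bash
python3 -m creep '[0.0007,0,0,0,0,0.0007,0,0,0,0,0,0,0,0,0,0,0,0,0,0,0,0,0,0,0,0,0,0,0,0,0,0,0,0,0,0,0,0,0,0,0,0,0,0,0,0,0,0,0,0]'
cat > chk.py <<'E'
from h import *
import sys
s=bot.sense(); p,d=bot.snapshot("wrist");cv2.imwrite(f"pics/{sys.argv[1]}.png",p);C=cam("wrist",s)
n=np.array([.9668,.2556]);t=np.array([-.2556,.9668]);O=np.array([.5228,.0679]);q=s["tcp_pos"][:2]-O; print("tcp board xy",q@n,q@t,"F",s["contact_force"][:2]@n,s["contact_force"])
L=cv2.createLineSegmentDetector().detect(cv2.cvtColor(p,cv2.COLOR_BGR2GRAY))[0].reshape(-1,4)
for l in L:
    if np.hypot(l[2]-l[0],l[3]-l[1])>60 and max(l[1],l[3])<310:
        P=onz(C,l.reshape(2,2),.036)[:,:2]-O; dd=P[1]-P[0]; dd*=np.sign(dd[1]); a=np.degrees(np.arctan2(-dd[0],dd[1]))
        if abs(a-14)<8: print(l.round(0),"ang %.2f"%a,"xy",(P@n).round(4),(P@t).round(3))
E
python3 chk.py w10
```

```text
time: 17.42
tcp_pos: [0.5932, 0.138, 0.0217]
tool_rot: [-0.129, 0.992, 0.001, 0.003]
contact_force: [11.7, 5.2, -6.1]
opening: 0.0002
tcp board xy 0.08599823034571052 0.04972881666947782 F 12.690002527788742 [11.74579     5.2197682  -6.12682991]
[478. 112. 131. 108.] ang 14.22 xy [0.0181 0.0171] [ 0.095 -0.006]
[246. 293. 396. 294.] ang 14.34 xy [0.0744 0.0748] [0.025 0.074]
[397. 294. 638. 296.] ang 14.13 xy [0.0747 0.0756] [0.074 0.153]
[151.  56.  14.  56.] ang 14.97 xy [0.0029 0.003 ] [ 0.002 -0.037]
[638. 114. 502. 113.] ang 14.32 xy [0.0188 0.0184] [0.141 0.102]
[153.  33. 493.  37.] ang 14.20 xy [-0.003 -0.002] [0.003 0.097]
[584.  56. 496.  56.] ang 14.89 xy [0.0029 0.0029] [0.123 0.098]
[129. 109.  68. 108.] ang 13.98 xy [0.0173 0.0171] [-0.006 -0.024]
[496.  48. 638.  48.] ang 14.90 xy [0.0009 0.0008] [0.098 0.138]
[  1.  48. 149.  48.] ang 14.79 xy [0.0009 0.0009] [-0.04   0.001]
[  1. 289. 244. 292.] ang 14.19 xy [0.0733 0.0741] [-0.055  0.025]
[159. 103. 484. 106.] ang 14.17 xy [0.0155 0.0166] [0.003 0.097]
```

```bash
python3 -m creep '[0.0007,0,0,0,0,0.0007,0,0,0,0,0.0004,0,0,0,0,0,0,0,0,0,0,0,0,0,0,0,0,0,0,0,0,0,0,0,0,0,0,0,0,0,0,0,0,0,0,0,0,0,0,0]'
python3 chk.py w11
```

```text
time: 18.3
tcp_pos: [0.5931, 0.138, 0.0218]
tool_rot: [-0.129, 0.992, 0.001, 0.005]
contact_force: [17.8, 6.5, -10.0]
opening: 0.0004
tcp board xy 0.08585134748338107 0.04983011376120051 F 18.897281546079736 [17.83804258  6.46111884 -9.99850068]
[304. 111. 159. 109.] ang 14.31 xy [0.0175 0.0171] [0.045 0.003]
[412. 111. 334. 111.] ang 14.48 xy [0.0177 0.0176] [0.076 0.053]
[486. 113. 413. 111.] ang 13.83 xy [0.0181 0.0177] [0.097 0.076]
[219. 293. 422. 294.] ang 14.39 xy [0.0742 0.0747] [0.016 0.082]
[422. 294. 638. 296.] ang 14.22 xy [0.0746 0.0753] [0.082 0.153]
[638. 114. 477. 112.] ang 14.21 xy [0.0185 0.018 ] [0.141 0.095]
[584.  56. 494.  56.] ang 14.78 xy [0.0028 0.0028] [0.123 0.098]
[149.  56.  14.  56.] ang 14.88 xy [0.0029 0.0029] [ 0.001 -0.036]
[152.  34. 494.  37.] ang 14.36 xy [-0.0029 -0.0021] [0.003 0.097]
[142. 110.  59. 109.] ang 14.25 xy [0.0173 0.017 ] [-0.002 -0.026]
[496.  48. 638.  48.] ang 14.78 xy [0.0008 0.0008] [0.098 0.138]
[  1.  48. 149.  48.] ang 14.78 xy [0.0008 0.0009] [-0.04   0.002]
[  1. 290. 219. 292.] ang 14.34 xy [0.0734 0.074 ] [-0.055  0.016]
[158. 104. 484. 107.] ang 14.30 xy [0.0156 0.0164] [0.003 0.097]
```

The board is still about 0.5° askew, with the +y end open by under a millimetre. That's inside tolerance, but I'll press again a little nearer that end so it closes flush.

```bash
python3 -m creep '[-0.004,0,0,0,0,-0.004,0,0,0,0,0,0.007,0,0,0,0,0.007,0,0,0,0,0,0,0,0,0.001,0,0,0,0,0.001,0,0,0,0,0.001,0,0,0,0,0.001,0,0,0,0,0,0,0,0,0]'
python3 -m creep '[0.001,0,0,0,0,0.001,0,0,0,0,0.001,0,0,0,0,0.001,0,0,0,0,0.0005,0,0,0,0,0,0,0,0,0,0,0,0,0,0,0,0,0,0,0,0,0,0,0,0,0,0,0,0,0]'
python3 chk.py w12
```

```text
time: 19.18
tcp_pos: [0.5898, 0.1511, 0.0215]
tool_rot: [-0.129, 0.992, 0.0, 0.001]
contact_force: [2.5, 0.5, -2.5]
opening: 0.0004
time: 20.02
tcp_pos: [0.5893, 0.1512, 0.0218]
tool_rot: [-0.129, 0.992, 0.001, 0.005]
contact_force: [19.6, 5.5, -10.8]
opening: -0.0001
tcp board xy 0.0856365583478751 0.06355957754649551 F 20.35192912064278 [ 19.58949378   5.52741209 -10.82820536]
[266. 294. 378. 293.] ang 14.84 xy [0.0743 0.0743] [0.045 0.082]
[406. 111. 139. 111.] ang 14.81 xy [0.0173 0.0173] [0.088 0.011]
[139. 110.  73. 112.] ang 15.94 xy [0.0172 0.0176] [ 0.011 -0.008]
[536. 112. 406. 111.] ang 14.08 xy [0.0178 0.0173] [0.125 0.088]
[379. 293. 608. 293.] ang 14.74 xy [0.074  0.0741] [0.082 0.157]
[88. 57.  1. 57.] ang 14.94 xy [0.0028 0.0029] [-0.002 -0.027]
[638. 111. 536. 111.] ang 14.80 xy [0.0174 0.0174] [0.155 0.125]
[ 89.  35. 433.  35.] ang 14.84 xy [-0.0027 -0.0027] [-0.001  0.094]
[543.  57. 434.  57.] ang 14.86 xy [0.0028 0.0028] [0.125 0.095]
[436.  49. 638.  49.] ang 14.87 xy [0.0008 0.0008] [0.095 0.152]
[ 1. 49. 88. 49.] ang 14.75 xy [0.0009 0.0009] [-0.026 -0.002]
[  1. 293. 264. 293.] ang 14.78 xy [0.074 0.074] [-0.041  0.045]
[638.  56. 551.  57.] ang 15.56 xy [0.0026 0.0029] [0.152 0.128]
[ 99. 105. 426. 105.] ang 14.78 xy [0.0157 0.0158] [-0.001  0.093]
```

View pics/w12.png

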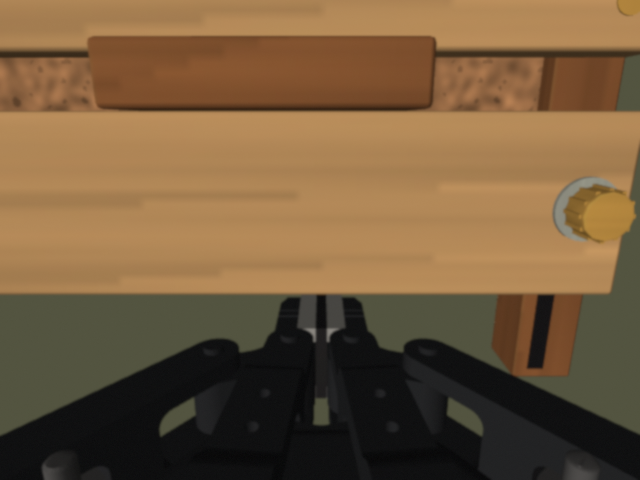

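All the edges now read parallel at 14.8° ± 0.1. I'll do one last check for steadiness and then hand in.

```bash
python3 -m creep '[0,0,0,0,0,0,0,0,0,0,0,0,0,0,0,0,0,0,0,0,0,0,0,0,0,0,0,0,0,0,0,0,0,0,0,0,0,0,0,0,0,0,0,0,0,0,0,0,0,0]'
python3 - <<'E'
from h import *
p,d=bot.snapshot("side"); cv2.imwrite("pics/s13.png",cv2.resize(p[160:310,230:400],None,fx=4,fy=4,interpolation=2))
E
```

```text
time: 20.9
tcp_pos: [0.5894, 0.1512, 0.0218]
tool_rot: [-0.129, 0.992, 0.001, 0.005]
contact_force: [19.7, 6.0, -11.4]
opening: -0.0002
```

View pics/s13.png

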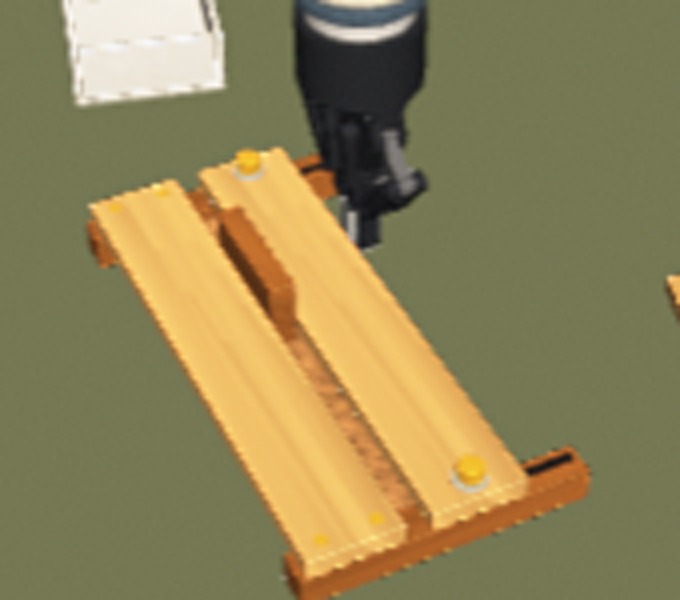

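The strip stands upright, pinched between two parallel boards, and the push is steady.

```bash
python3 -c "
from plant import bot
print(bot.sign_off())"
```

```text
the job is handed in; nothing more can be done
None
```

The setting board is set to the strip's width, and the arm is still pressing the loose board against it. I handed the job in at about 21 s; the hand-in gives no verdict.

**Placing:** I stood the strip on the cork about 50 mm from the middle towards the wider end. The groove was about 25 mm wide there, so the loose board didn't have to move. I lowered the strip until it touched the cork, then let go of it.

**Pushing:** I pushed the loose board's outer edge with closed fingers. The first push, opposite the middle of the strip, left the board about 0.5° askew. I backed off, moved 14 mm towards the open end and pushed again, and that brought it flush.

**Last checks:**

| Check | Reading |
|---|---|
| Fixed board, loose board and strip | parallel to within about 0.1° |
| Groove width (camera) | about 16.5 mm, against the 16 mm strip |
| Push across the groove | about 20 N, steady over the last 0.9 s |
| Strip | upright on the cork, touched only by the two boards |

- **Groove width:** the reading is about 0.5 mm over the strip's thickness. The camera calibration is only good to about 2 mm, so I can't tell whether that is real.
- **Pinch force:** I couldn't measure it directly; I only know it from the wrist force.
- **Vertical force:** the tool also reads about 11 N vertically, probably friction against the board edge.
- **Other things on the desk:** I never touched them and steered clear of them, but I didn't measure their positions again at the end.

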